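Shift the bottle roller into third and start it

ROBOT

A 7-joint arm with a two-finger parallel gripper is mounted at the origin on a cart in front of the work surface, level with it; the furniture and walls round the work are solid. World frame = base frame: x ahead of the robot, y to its left, z up, the work surface at z = 0. Lengths are in m, angles in rad, forces in N, time in s.
With the tool pointing down it reaches from about 0.4 to 0.875 m from the base axis. Payload 19.3 kg.
Tool frame: the origin (TCP) lies on the centre line of the jaws, within the pads' length; the fingertips stand 11 mm ahead of it and the grasp point (between the pads) lies 8 mm behind it; y points along the fingers, x is the direction in which the jaws open and shut, and the axes are right-handed (so a half turn about y gives the same grasp; the last joint's range is limited). The gripper opens to 85 mm and grips with 20 to 120 N. Pads are 22 mm wide; open, the fingers measure 114 mm over their backs; the gripper's body (76 mm by 85 mm) begins 54 mm behind the grasp point. The pads swing forward as they close: fully open they stand 13 mm farther back than shut.
Start: joints at [-1.309, 0.521, -0.036, 1.599, 0.021, 1.021, -0.113], TCP at [0.204, 0.591, 0.242] pointing down, gripper open.
Joint ranges: [-2.91, 2.91], [-0.3, 2.13], [-1.5, 1.42], [0.17, 2.43], [-1.26, 4.41], [0.16, 1.93], [-2.52, 2.52]. Speed limits (rad/s): [1.89, 1.89, 2.39, 2.39, 3.01, 3.01, 3.01].

INTERFACE

Orientations are given as [roll, pitch, yaw] about the fixed x, y, z axes, in that order (R = Rz(yaw) Ry(pitch) Rx(roll)).
In Python, from workcell import monitor, cams, bot gives the robot as it stands.
- The arm moves only by the tool send_rows, never from a script. Its argument "series" is text: rows parted by semicolons, each of 7 numbers parted by spaces: the turn, a rotation vector about the tool's x, y, z in rad, then the shift along the tool's x, y, z in mm, then the opening, from 0 (shut) to 1 (fully open). In form: ax ay az tx ty tz claw; .... A call has 1 to 20 rows; each row is the pose to reach, as a shift and turn from the pose commanded when the call began, along the tool's axes at that moment; what a row does not reach only later rows make up. A row lasts 1/12 s, in which the tool goes at most 41.7 mm and 7.16 degrees, less where a joint would pass 70% of its speed; a pose out of reach is approached as far as the arm can. A call with a gripper value outside its range is refused whole. The fingers move at their own pace and stop on an object; "force" is the grip in N (left out, the last holds). Time passes only in rows, so rows that repeat a pose let the fingers close. It gives the time, the measured TCP pose, the force and the opening at its end, in the units of the state.
- monitor.observe(): the state, without advancing time (a new reading comes with each control period).
- cams.grab_frame(name): name is "scene" or "top" or "wrist"; returns the picture (420x560x3 uint8, red, green, blue); there is no depth.
- cams.get_calibration(name): a dict with "mtx" (3x3 intrinsics, pixels), "k1" (the pictures are not rectified: a ray, as slopes to the right and down, at radius r is drawn at 1 + k1 r^2 times it, then the intrinsics apply), "origin" and "attitude" of the camera in the world. Camera axes: x right, y down, z forward; pixel columns grow to the right and rows downward; lengths in m; the calibration is good to about 2 mm. A picture is of the moment at which its call begins: read the wrist's pose just before it. get_calibration takes no time and is no camera call; for the wrist camera it gives the pose at the moment of the call.
- bot.job_done(): hands the job in, once; it reports no verdict.
The state is a dict: "clock": time; "qpos": joint angles; "qd": joint speeds; "joint_efforts": joint torques, N m; "position": TCP position; "tool_rot": TCP orientation; "force": force on the tool from outside, world axes, zero at the start; "moment": the same for the moment, N m; "grip_width": finger opening in m.
Only numpy, scipy, OpenCV 4.12 (cv2) and the standard library are available. Lean on these libraries where they do the work, as an engineer would, in place of code of your own. Each camera call takes 0.05 s, during which the arm holds its last target.

TASK

Set the bench bottle roller running in third gear: pushing with the fingertips only and without forcing it, guide the gearstick through its H-shaped gate - to neutral if it is in gear, across to the right-hand slot, then forward (away from the robot) until it clicks fully home in third, the slot marked with three red dots. Only then press the green start button right down and let it go. Grip nothing, do not press the red stop button, and leave the bottle on the rollers and the beaker, jar and bottle standing round the machine where they are.

Things in the scene. Friction and masses are not known exactly. Their poses are not given: they have to be found in the camera images.
- bottle_roller: bench bottle roller, fixed; white and blue gearbox 150 x 186 mm (x, y), deck 104 mm high, buttons on its left, and on its right (to y = -294 mm) a bed with two black rollers, up to 94 mm high. Origin on the worktop under the middle of the gate; x = forward (away from the robot at yaw 0), y = left, z up
- gate (a point): middle of the top of the aluminium gate plate (92 x 88 mm, 112 mm above the worktop). Its H-shaped opening: two slots along the roller's x, centre lines 16 mm left and right of here, each 25.5 mm forward and back, joined by a cross slot along y through here; slots 15 mm wide. First gear left forward, second left back, third right forward (three red dots), fourth right back
- gearstick: the gearstick: steel stem of 10 mm diameter with a black pear-shaped knob. Origin at its pivot, 22 mm above the worktop under the middle of the gate; z along the stick. The whole stick is balanced and moves freely but for the detent and a little friction; over 25 N on it counts as forcing or gripping
- knob (a point): centre of the gearstick's knob, 190 mm up the stick from its pivot (about 212 mm above the worktop); the knob is 33 mm across at its widest (6 mm above this point) and 48 mm high, from 26 mm below this point to 22 mm above it
- shift_fore (a joint): forward tilt of the stick (rad, about the roller's y): 0 = neutral, in line with the cross slot; +0.20 = fully in first or third; -0.20 = in second or fourth. A spring detent clicks at these three: beyond about 0.1 either way it draws the stick into gear, nearer 0 back to neutral; about 3 N at the knob overcome it. The gate stops it at about 0.22
- shift_across (a joint): tilt of the stick to the right (rad, about the roller's x): -0.176 = in the left slot, +0.176 = in the right slot. No spring: about 1 N at the knob moves it and it stays where it is left. The gate lets it move across only near shift_fore = 0. It starts in the left slot, in second gear, in neutral or just between
- start_top (a point): centre of the top of the green start button, 24 mm across, 123 mm above the worktop, in a dark collar on the deck, left of the gate on the robot's side; pressed straight down
- start (a joint): travel of the green start button (m): 0 = up, 0.005 = right down; springs back; about 4 N press it right down
- stop_top (a point): centre of the top of the red stop button, same size, 60 mm forward of the green one
- stop (a joint): travel of the red stop button (m), as for start
- roller_bottle: amber dropper bottle, 50 mm across, 119 mm long, lying loose on the two rollers; origin at the centre of its base, z towards its cap
- beaker: small beaker, 52 mm across, 70 mm high, standing left of the roller; origin at the centre of its base
- cream_jar: white cream jar, 43 mm across, 29 mm high, standing on the robot's side of the gearbox; origin at the centre of its base
- oil_bottle: small amber bottle with a white cap, 34 mm across, 92 mm high, standing on the robot's side of the roller bed; origin at the centre of its base

How it is judged:
By the outcome, as a careful person would: the job done as asked, in the order asked, and still so for the second after the job is handed in, with the robot touching nothing.
It also fails if it takes over 72 s, if anything falls off the work surface, if the arm or the gripper's body presses on something with over 40 N, if the wrist force passes 120 N, or if a joint passes its speed limit or range.

## Working session

There is one attempt and no reset: what is moved stays moved. The work goes in short steps, Python scripts to look and compute and a tool call to move; the robot and the scene stay as the last step left them, time stands still between calls to the robot, and variables do not carry over. Pictures are saved under pics/ and viewed, and the job is handed in when it is done.

Besides the shell and the picture viewer there is one more tool, called after "Emit:" in YAML: its name, and indented under it one key for each argument. send_rows: Moves the arm, as the interface text tells. Its arguments: {"type":"object","properties":{"series":{"type":"string"},"force":{"type":"number"}},"required":["series"]}

```bash
mkdir -p pics; ls; python3 - <<'E'
from workcell import monitor,cams,bot
import cv2
print(monitor.observe())
for n in ("scene","top","wrist"):
    c=cams.get_calibration(n);print(n,c)
    cv2.imwrite(f"pics/{n}0.png",cams.grab_frame(n)[:,:,::-1])
E
```

```text
pics
{'clock': 0.0, 'qpos': array([-1.30921543,  0.52204986, -0.03631677,  1.60001382,  0.02120132,
        1.02110506, -0.11282062]), 'qd': array([ 0.00097145,  0.00065209,  0.00102926,  0.00055097, -0.00033031,
       -0.00182649,  0.00106663]), 'joint_efforts': array([-6.38615184e-04, -9.27099609e+01,  1.98000938e+00, -3.69926155e+01,
        1.79554633e-02,  8.09243415e-03,  1.14286436e-05]), 'position': array([0.20351156, 0.59058345, 0.24170143]), 'tool_rot': array([-1.57088844e+00,  1.18749298e-03,  1.23897637e+00]), 'force': array([-0.71498043,  0.48209831, -0.14089837]), 'moment': array([-0.01757424, -0.03319011,  0.02883486]), 'grip_width': 0.08555108986589902}
scene {'mtx': array([[491.55233086,   0.        , 282.57516872],
       [  0.        , 491.55233086, 209.66311228],
       [  0.        ,   0.        ,   1.        ]]), 'k1': -0.17339766642097695, 'origin': array([-0.36367513, -0.44320843,  0.90360655]), 'attitude': array([-2.25947984,  0.01370943, -1.09031529])}
top {'mtx': array([[407.16236082,   0.        , 286.31884643],
       [  0.        , 407.16236082, 202.73586699],
       [  0.        ,   0.        ,   1.        ]]), 'k1': 0.01556895438523749, 'origin': array([ 0.36569051, -0.04969982,  1.11817398]), 'attitude': array([-3.04186405,  0.01539226, -1.58468682])}
wrist {'mtx': array([[333.36586079,   0.        , 278.55072946],
       [  0.        , 333.36586079, 209.87732937],
       [  0.        ,   0.        ,   1.        ]]), 'k1': -0.06321110958601071, 'origin': array([0.13264204, 0.61468808, 0.37347287]), 'attitude': array([ 2.84217208e+00, -7.77387314e-04,  1.23931492e+00])}
```

View pics/scene0.png

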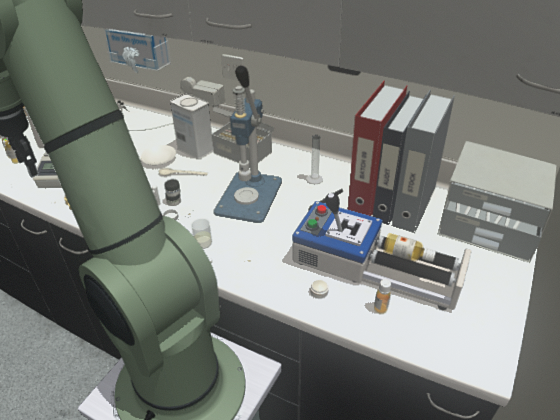

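View pics/top0.png

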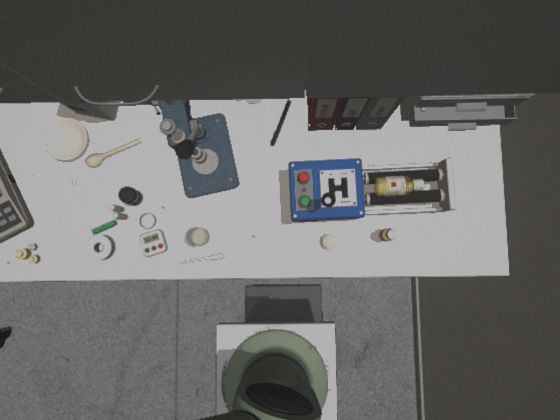

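View pics/wrist0.png

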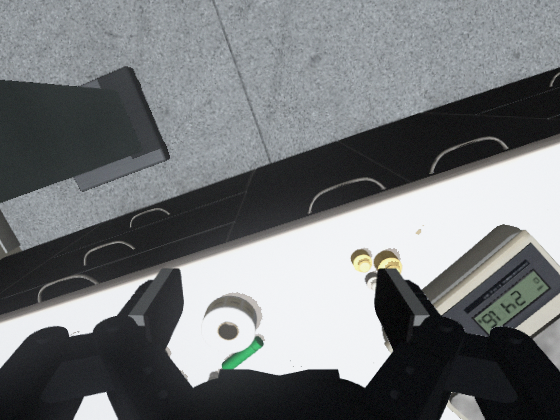

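```bash
python3 - <<'E'
import cv2
t=cv2.imread("pics/top0.png")[145:255,275:465];cv2.imwrite("pics/t_c.png",cv2.resize(t,None,fx=4,fy=4,interpolation=cv2.INTER_CUBIC))
s=cv2.imread("pics/scene0.png")[180:320,280:480];cv2.imwrite("pics/s_c.png",cv2.resize(s,None,fx=4,fy=4,interpolation=cv2.INTER_CUBIC))
E
```

```text
(no output)
```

View pics/t_c.png

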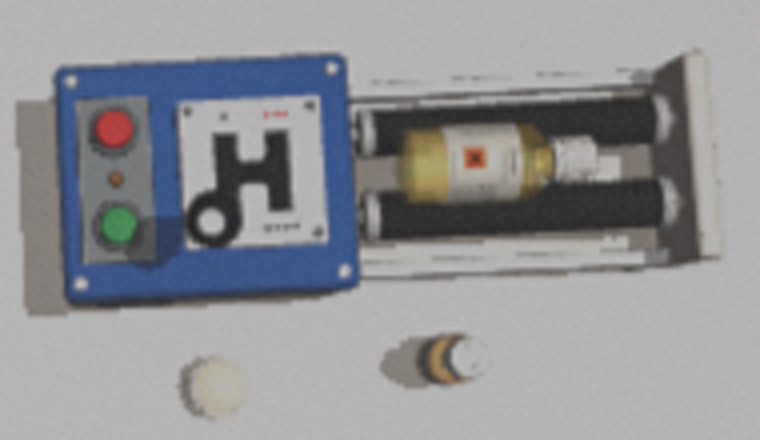

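View pics/s_c.png

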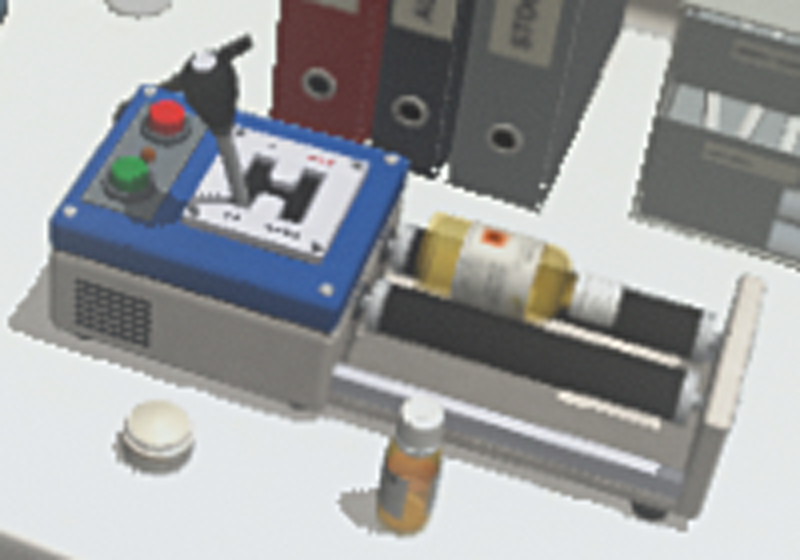

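```bash
cat > h.py <<'E'
import numpy as np, cv2
from scipy.spatial.transform import Rotation as R
from workcell import monitor,cams,bot
def ray(cal,px):
    d=np.array([cal['k1'],0,0,0,0.]);
    p=cv2.undistortPoints(np.array([[px]],float),cal['mtx'],d)[0,0]
    return R.from_euler('xyz',cal['attitude']).apply([p[0],p[1],1.])
def onz(name,px,z,cal=None):
    c=cal or cams.get_calibration(name); r=ray(c,px); o=c['origin']
    return o+r*(z-o[2])/r[2]
def proj(name,P,cal=None):
    c=cal or cams.get_calibration(name)
    Rm=R.from_euler('xyz',c['attitude']).as_matrix().T
    q=(np.atleast_2d(P)-c['origin'])@Rm.T
    rv=np.zeros(3)
    return cv2.projectPoints(q,rv,rv,c['mtx'],np.array([c['k1'],0,0,0,0.]))[0][:,0]
E
python3 - <<'E'
from h import *
def t(x,y): return ((x+.5)/4-.5+275,(y+.5)/4-.5+145)
def s(x,y): return ((x+.5)/4-.5+280,(y+.5)/4-.5+180)
for n,p,z in [("gTL",t(182,102),.112),("gTR",t(325,97),.112),("gBR",t(329,243),.112),("gBL",t(187,248),.112),("Rtop",t(277,130),.112),("Rbot",t(282,210),.112),("green",t(119,224),.123),("red",t(113,129),.123),("knobtop",t(213,219),.234),("deckTL",t(58,70),.104),("deckTR",t(345,56),.104),("deckBL",t(70,303),.104),("deckBR",t(357,287),.104),("jar",t(218,386),.029),("oil",t(470,356),.092)]:
    print(n,onz("top",p,z).round(4))
for n,p,z in [("green",s(130,170),.123),("red",s(166,114),.123),("knobtop",s(203,62),.23),("gBR",s(316,262),.112),("gTR",s(367,164),.112)]:
    print("s",n,onz("scene",p,z).round(4))
E
```

```text
gTL [ 0.5472 -0.1213  0.112 ]
gTR [ 0.5489 -0.2104  0.112 ]
gBR [ 0.4573 -0.2101  0.112 ]
gBL [ 0.4556 -0.1223  0.112 ]
Rtop [ 0.5285 -0.18    0.112 ]
Rbot [ 0.4783 -0.1817  0.112 ]
green [ 0.47   -0.0802  0.123 ]
red [ 0.5291 -0.0776  0.123 ]
knobtop [ 0.4603 -0.128   0.234 ]
deckTL [ 0.5705 -0.044   0.104 ]
deckTR [ 0.5763 -0.2251  0.104 ]
deckBL [ 0.423  -0.0494  0.104 ]
deckBR [ 0.4303 -0.2279  0.104 ]
jar [ 0.3706 -0.1468  0.029 ]
oil [ 0.3869 -0.2989  0.092 ]
s green [ 0.4623 -0.0814  0.123 ]
s red [ 0.5211 -0.079   0.123 ]
s knobtop [ 0.451  -0.1287  0.23  ]
s gBR [ 0.4481 -0.208   0.112 ]
s gTR [ 0.5446 -0.2051  0.112 ]
```

```bash
cat >> h.py <<'E'
def plan(way,yaw=None):
    """way: list of world pos; prints tool shift in mm from present pose (level tool assumed by measured rot)"""
    o=monitor.observe(); R0=R.from_euler('xyz',o['tool_rot'])
    print("now",o['clock'].__round__(2) if hasattr(o['clock'],'__round__') else o['clock'],o['position'].round(4),o['tool_rot'].round(4),o['force'].round(2))
    for w in way:
        s=R0.inv().apply(np.array(w[:3])-o['position'])*1000
        a=(R0.inv()*R.from_euler('xyz',[-np.pi/2,0,w[3]])).as_rotvec() if len(w)>3 else ''
        print(w,s.round(1),np.round(a,3) if len(w)>3 else '')
E
python3 -c "
from h import *
plan([(.36,.35,.3,.75),(.41,.1,.33,.3),(.41,-.13,.33,.033)])"
```

```text
now 0.15 [0.2036 0.5907 0.2419] [-1.5709e+00  9.0000e-04  1.2389e+00] [-0.2  -0.29 -0.13]
(0.36, 0.35, 0.3, 0.75) [-176.6  -58.  -226.3] [ 0.     0.489 -0.001]
(0.41, 0.1, 0.33, 0.3) [-396.7  -87.8 -355.1] [ 0.     0.939 -0.001]
(0.41, -0.13, 0.33, 0.033) [-614.2  -87.6 -430. ] [ 1.000e-03  1.206e+00 -1.000e-03]
```

Emit:
send_rows:
  series: "0 0.49 0 -177 -58 -226 0; 0 0.49 0 -177 -58 -226 0; 0 0.49 0 -177 -58 -226 0; 0 0.49 0 -177 -58 -226 0; 0 0.49 0 -177 -58 -226 0; 0 0.49 0 -177 -58 -226 0; 0 0.49 0 -177 -58 -226 0; 0 0.94 0 -397 -88 -355 0; 0 0.94 0 -397 -88 -355 0; 0 0.94 0 -397 -88 -355 0; 0 0.94 0 -397 -88 -355 0; 0 0.94 0 -397 -88 -355 0; 0 0.94 0 -397 -88 -355 0; 0 1.206 0 -614 -88 -430 0; 0 1.206 0 -614 -88 -430 0; 0 1.206 0 -614 -88 -430 0; 0 1.206 0 -614 -88 -430 0; 0 1.206 0 -614 -88 -430 0; 0 1.206 0 -614 -88 -430 0; 0 1.206 0 -614 -88 -430 0"
  force: 20

```text
clock: 1.82
position: [0.4093, -0.1348, 0.3306]
tool_rot: [-1.572, -0.001, 0.027]
force: [0.3, 0.5, 0.7]
grip_width: -0.0003
```

```bash
python3 - <<'E'
from h import *
import json
c=cams.get_calibration("wrist");print(c['origin'],c['attitude'])
im=cams.grab_frame("wrist")[:,:,::-1]
np.save("c1.npy",np.r_[c['origin'],c['attitude']])
cv2.imwrite("pics/w1.png",im)
cv2.imwrite("pics/w1b.png",cv2.resize(im,None,fx=1.4,fy=1.4))
print(monitor.observe()['position'],monitor.observe()['tool_rot'])
E
```

```text
[ 0.40743621 -0.06004386  0.46217879] [ 2.84268916e+00 -1.43522962e-03  2.69899239e-02]
[ 0.4096229  -0.13219481  0.33032695] [-1.57140587e+00  1.32306972e-05  2.82299823e-02]
```

View pics/w1.png

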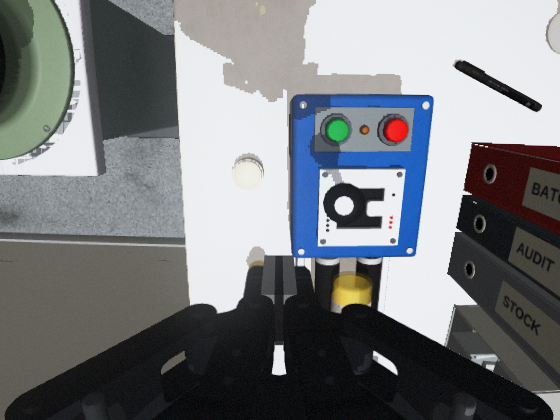

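```bash
python3 - <<'E'
import cv2
t=cv2.imread("pics/w1.png")[85:265,280:445];cv2.imwrite("pics/w1c.png",cv2.resize(t,None,fx=3.3,fy=3.3,interpolation=cv2.INTER_CUBIC)); 
E
```

```text
(no output)
```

View pics/w1c.png

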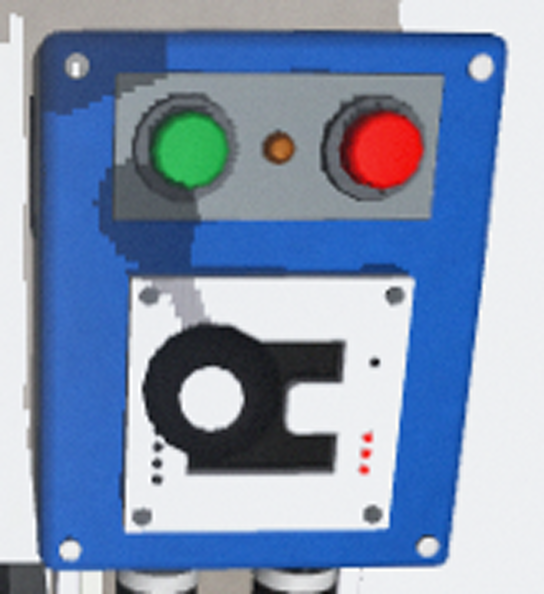

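```bash
python3 - <<'E'
from h import *
c=cams.get_calibration("wrist")
def t(x,y): return ((x+.5)/3.3-.5+280,(y+.5)/3.3-.5+85)
for n,p,z in [("gNL",t(131,276),.112),("gFL",t(415,279),.112),("gFR",t(388,532),.112),("gNR",t(125,531),.112),("RslotFwd",t(335,454),.112),("RslotBack",t(188,458),.112),("LslotFwd",t(343,361),.112),("green",t(190,149),.123),("red",t(382,149),.123),("knobtop",t(211,398),.232),("jar",(248,171),.029)]:
    print(n,onz("wrist",p,z,c).round(4))
E
```

```text
gNL [ 0.4529 -0.1177  0.112 ]
gFL [ 0.5453 -0.1157  0.112 ]
gFR [ 0.5483 -0.2043  0.112 ]
gNR [ 0.4566 -0.2062  0.112 ]
RslotFwd [ 0.5261 -0.1762  0.112 ]
RslotBack [ 0.4762 -0.179   0.112 ]
LslotFwd [ 0.5249 -0.1437  0.112 ]
green [ 0.467  -0.0766  0.123 ]
red [ 0.5255 -0.0744  0.123 ]
knobtop [ 0.4566 -0.1233  0.232 ]
jar [ 0.3702 -0.1382  0.029 ]
```

Emit:
send_rows:
  series: "0 0 0 0 40 0 0; 0 0 0 0 80 0 0; 0 0 0 0 114 0 0; 0 0 0 0 114 0 0; 0 0 0 0 114 0 0; 0 0 0 0 114 0 0"

```text
clock: 2.37
position: [0.4109, -0.1296, 0.2179]
tool_rot: [-1.571, -0.001, 0.033]
force: [0.7, -0.5, -0.4]
grip_width: 0.0001
```

```bash
python3 - <<'E'
from h import *
cv2.imwrite("pics/w2.png",cams.grab_frame("wrist")[:,:,::-1]);o=monitor.observe();print(o['position'],o['force'],o['tool_rot'])
s=cams.grab_frame("scene")[:,:,::-1][160:300,280:440];cv2.imwrite("pics/s2.png",cv2.resize(s,None,fx=4,fy=4))
E
```

```text
[ 0.41113591 -0.12962294  0.21816414] [ 0.22587611 -0.19355738 -0.73943829] [-1.57071976 -0.00250717  0.03331741]
```

View pics/w2.png

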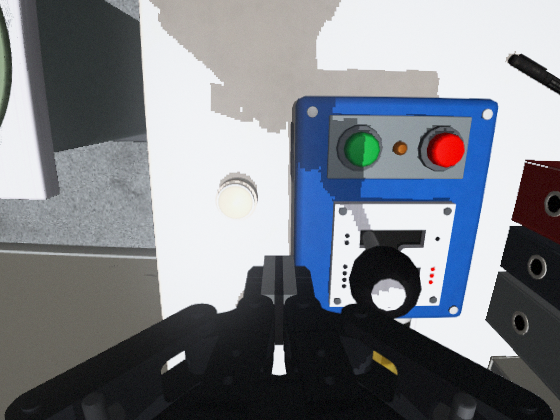

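View pics/s2.png

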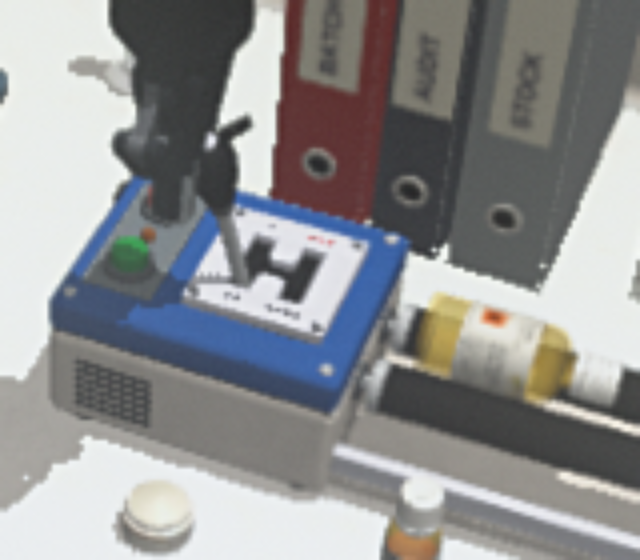

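Emit:
send_rows:
  series: "0 0 0 8 0 0 0; 0 0 0 14 0 0 0; 0 0 0 17 0 0 0; 0 0 0 20 0 0 0; 0 0 0 23 0 0 0; 0 0 0 26 0 0 0; 0 0 0 29 0 0 0; 0 0 0 32 0 0 0; 0 0 0 32 0 0 0"

```text
clock: 3.22
position: [0.4422, -0.1287, 0.2162]
tool_rot: [-1.571, 0.001, 0.033]
force: [-1.2, -0.4, 1.3]
grip_width: -0.0002
```

Emit:
send_rows:
  series: "0 0 0 3 0 0 0; 0 0 0 6 0 0 0; 0 0 0 9 0 0 0; 0 0 0 12 0 0 0; 0 0 0 12 0 0 0"

```text
clock: 3.63
position: [0.4549, -0.1282, 0.2163]
tool_rot: [-1.571, -0.0, 0.033]
force: [-0.7, 0.2, 0.3]
grip_width: 0.0001
```

```bash
python3 - <<'E'
from h import *
cv2.imwrite("pics/w3.png",cams.grab_frame("wrist")[:,:,::-1]);o=monitor.observe();print(o['position'],o['force'],o['tool_rot'])
s=cams.grab_frame("scene")[:,:,::-1][160:300,280:440];cv2.imwrite("pics/s3.png",cv2.resize(s,None,fx=4,fy=4))
E
```

```text
[ 0.45444418 -0.12822969  0.21627358] [-0.24020828 -0.37622153 -0.26596182] [-1.57101662e+00 -1.63038495e-04  3.31621276e-02]
```

View pics/w3.png

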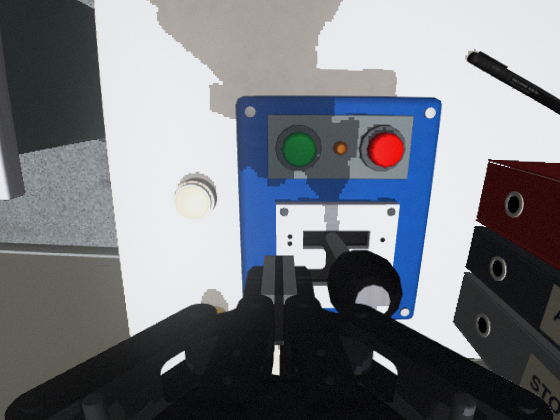

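View pics/s3.png

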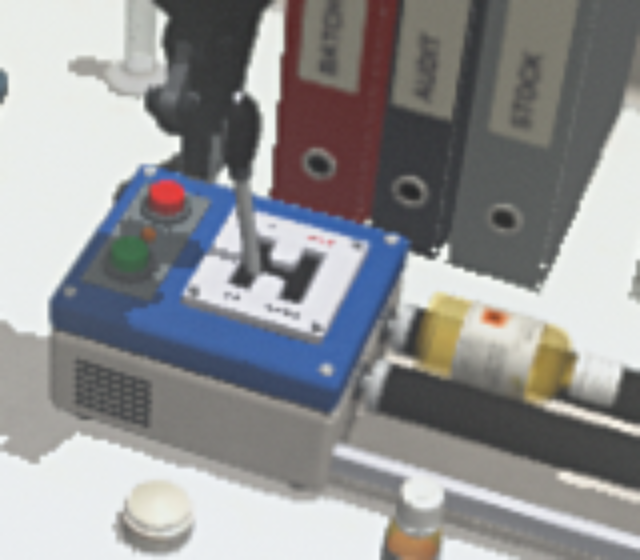

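```bash
python3 - <<'E'
from h import *
c=cams.get_calibration("wrist")
for n,p,z in [("knobtop",(374,302),.231),("gNL",(276,205),.112),("gFL",(399,203),.112),("stem near plate",(338,236),.125)]: print(n,onz("wrist",p,z,c).round(4))
t=cv2.imread("pics/w3.png")[190:330,240:420];cv2.imwrite("pics/w3c.png",cv2.resize(t,None,fx=4,fy=4,interpolation=cv2.INTER_CUBIC)); 
E
```

```text
knobtop [ 0.4932 -0.1273  0.231 ]
gNL [ 0.4525 -0.1223  0.112 ]
gFL [ 0.5437 -0.1177  0.112 ]
stem near plate [ 0.4977 -0.1402  0.125 ]
```

View pics/w3c.png

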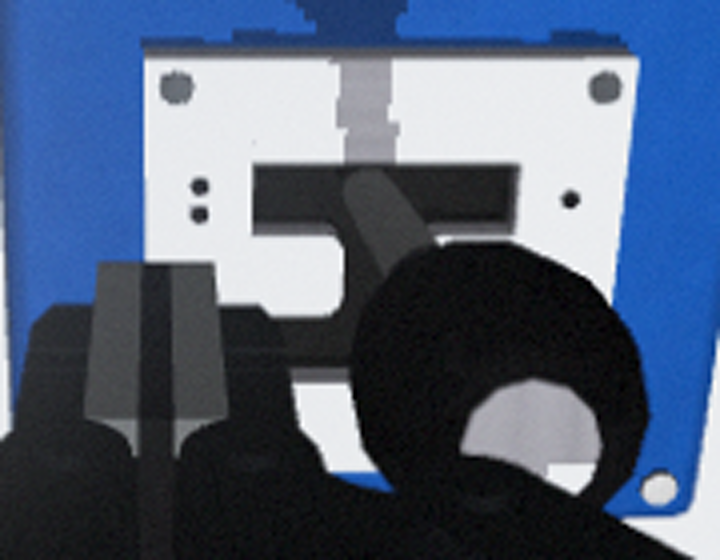

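Emit:
send_rows:
  series: "0 0 0 -24 0 0 0; 0 0 0 -24 0 25 0; 0 0 0 -24 0 50 0; 0 0 0 -24 0 50 0; 0 0 0 5 0 52 0; 0 0 0 44 0 52 0; 0 0 0 44 0 50 0; 0 0 0 44 0 50 0; 0 0 0 44 0 50 0"

```text
clock: 4.48
position: [0.4958, -0.0772, 0.216]
tool_rot: [-1.571, 0.001, 0.032]
force: [-0.0, -0.1, 0.6]
grip_width: 0.0003
```

```bash
python3 - <<'E'
from h import *
cv2.imwrite("pics/w4.png",cams.grab_frame("wrist")[:,:,::-1]);o=monitor.observe();print(o['position'],o['force'],o['tool_rot'])
E
```

```text
[ 0.49560099 -0.07712417  0.2161857 ] [-0.3851636  -0.38596516  0.11383421] [-1.57079138e+00  7.31019837e-04  3.23064487e-02]
```

View pics/w4.png

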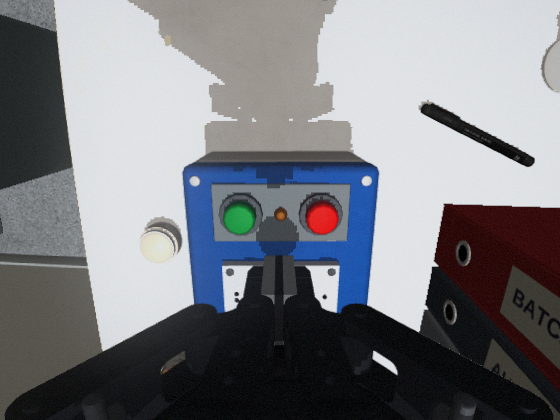

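Emit:
send_rows:
  series: "0 0 0 0 0 -10 0; 0 0 0 0 0 -18 0; 0 0 0 0 0 -22 0; 0 0 0 0 0 -26 0; 0 0 0 0 0 -30 0; 0 0 0 0 0 -34 0; 0 0 0 0 0 -38 0; 0 0 0 0 0 -42 0; 0 0 0 0 0 -46 0; 0 0 0 0 0 -46 0"

```text
clock: 5.37
position: [0.4979, -0.1237, 0.2163]
tool_rot: [-1.571, -0.0, 0.032]
force: [0.0, -0.8, 0.2]
grip_width: -0.0003
```

```bash
python3 - <<'E'
from h import *
cv2.imwrite("pics/w5.png",cams.grab_frame("wrist")[:,:,::-1]);o=monitor.observe();print(o['position'],o['force'],o['tool_rot'])
s=cams.grab_frame("scene")[:,:,::-1][160:300,280:440];cv2.imwrite("pics/s5.png",cv2.resize(s,None,fx=4,fy=4))
E
```

```text
[ 0.49787858 -0.12322311  0.21628933] [0.5484364  0.15099867 0.3228955 ] [-1.57098052e+00  8.16625319e-05  3.24383672e-02]
```

View pics/s5.png

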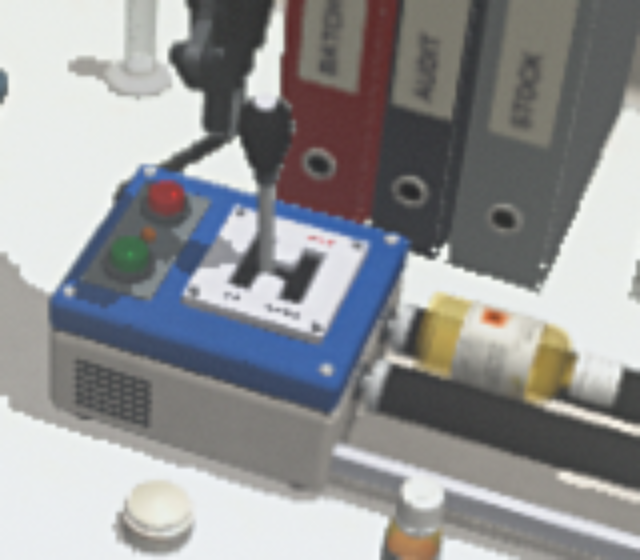

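Emit:
send_rows:
  series: "0 0 0 0 0 -4 0; 0 0 0 0 0 -8 0; 0 0 0 0 0 -12 0; 0 0 0 0 0 -16 0; 0 0 0 0 0 -20 0; 0 0 0 0 0 -24 0; 0 0 0 0 0 -28 0; 0 0 0 0 0 -32 0; 0 0 0 0 0 -36 0; 0 0 0 0 0 -40 0; 0 0 0 0 0 -42 0; 0 0 0 0 0 -42 0"

```text
clock: 6.47
position: [0.4993, -0.1654, 0.2163]
tool_rot: [-1.571, -0.0, 0.032]
force: [-0.5, 0.3, 0.8]
grip_width: -0.0004
```

```bash
python3 - <<'E'
from h import *
cv2.imwrite("pics/w6.png",cams.grab_frame("wrist")[:,:,::-1]);o=monitor.observe();print(o['position'],o['force'],o['tool_rot'])
s=cams.grab_frame("scene")[:,:,::-1][160:300,280:440];cv2.imwrite("pics/s6.png",cv2.resize(s,None,fx=4,fy=4))
E
```

```text
[ 0.49927703 -0.16505516  0.21627786] [0.09870126 0.53810736 0.1794088 ] [-1.57094258e+00  5.59422105e-05  3.25141441e-02]
```

View pics/s6.png

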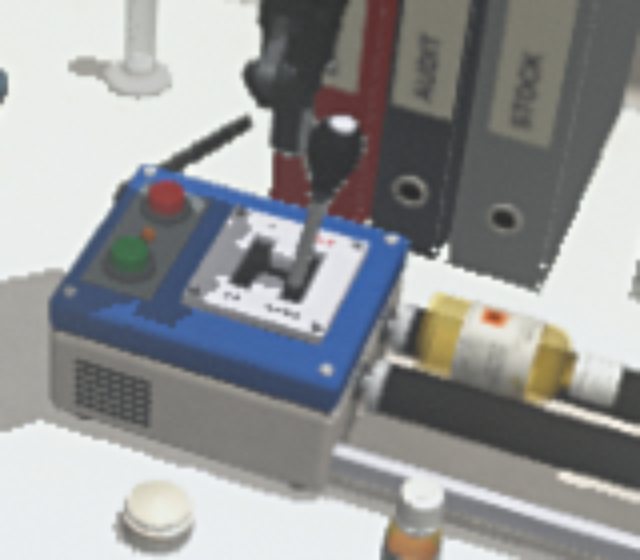

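View pics/w6.png

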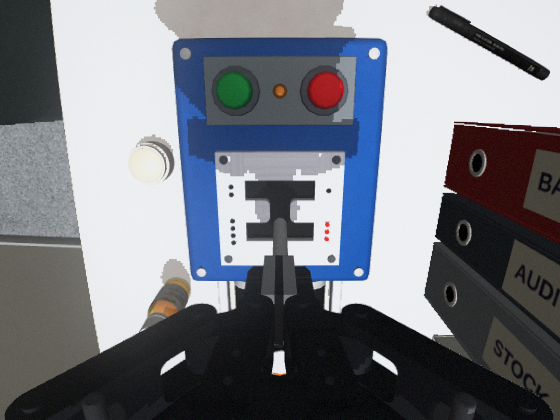

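Emit:
send_rows:
  series: "0 0 0 0 0 -1 0; 0 0 0 0 0 -2 0; 0 0 0 0 0 -3 0; 0 0 0 0 0 -3 0"

```text
clock: 6.9
position: [0.4994, -0.1678, 0.2163]
tool_rot: [-1.571, 0.0, 0.033]
force: [-0.4, 1.2, 0.3]
grip_width: 0.0002
```

Emit:
send_rows:
  series: "0 0 0 0 0 -1 0; 0 0 0 0 0 -2 0; 0 0 0 0 0 -2 0"

```text
clock: 7.15
position: [0.4995, -0.1699, 0.2163]
tool_rot: [-1.571, 0.0, 0.033]
force: [-0.7, 1.2, -0.5]
grip_width: 0.0003
```

```bash
python3 - <<'E'
from h import *
im=cams.grab_frame("wrist")[:,:,::-1];o=monitor.observe();print(o['position'],o['force'],o['tool_rot'])
cv2.imwrite("pics/w7.png",cv2.resize(im[130:300,200:370],None,fx=3.5,fy=3.5,interpolation=cv2.INTER_CUBIC))
E
```

```text
[ 0.49947736 -0.16987535  0.21630414] [0.77327232 0.4196841  0.11307515] [-1.57084478e+00  2.65379921e-05  3.28288660e-02]
```

View pics/w7.png

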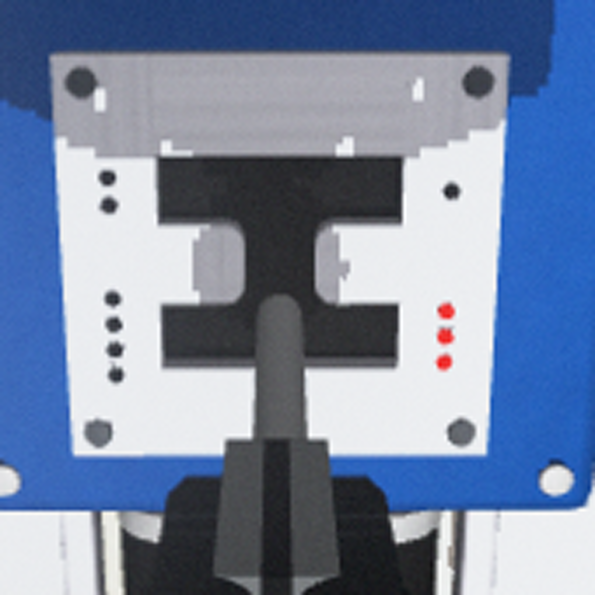

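Emit:
send_rows:
  series: "0 0 0 0 0 12 0; 0 0 0 -10 0 20 0; 0 0 0 -47 0 20 0; 0 0 0 -50 0 20 0; 0 0 0 -50 0 20 0; 0 0 0 -50 0 -10 0; 0 0 0 -50 0 -25 0; 0 0 0 -50 0 -25 0; 0 0 0 -50 0 -25 0"

```text
clock: 7.95
position: [0.4508, -0.1967, 0.2162]
tool_rot: [-1.571, -0.0, 0.032]
force: [-0.5, 0.9, -0.7]
grip_width: 0.0002
```

```bash
python3 - <<'E'
from h import *
im=cams.grab_frame("wrist")[:,:,::-1];o=monitor.observe();print(o['position'],o['force'],o['tool_rot'])
cv2.imwrite("pics/w8.png",im)
E
```

```text
[ 0.45073802 -0.19600171  0.21618958] [0.0553553  0.74194779 0.01460316] [-1.57076832e+00  3.61246144e-05  3.29215638e-02]
```

View pics/w8.png

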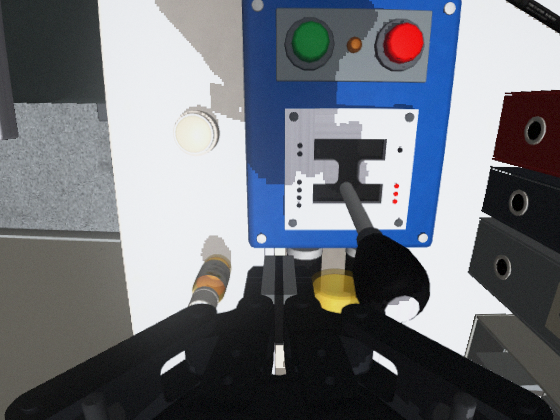

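```bash
python3 - <<'E'
from h import *
c=cams.get_calibration("wrist")
g=np.array([.500,-.162,0]);Rz=R.from_euler('z',.033)
for f in (-.03,0,.03):
  for a in (.15,.176,.2):
    d=Rz.apply((R.from_euler('y',f)*R.from_euler('x',a)).apply([0,0,1]))
    P=[g+[0,0,.022]+d*L for L in (.08,.09,.13,.16,.19,.212)]
    print(f,a,proj("wrist",np.array(P),c).round(0).astype(int).tolist())
print(proj("wrist",np.array([g+[0,0,.112]+Rz.apply(np.array(v)) for v in [(.046,.044,0),(.046,-.044,0),(-.046,-.044,0),(-.046,.044,0),(.0255,-.016,0)]]),c).round(1).tolist())
E
```

```text
-0.03 0.15 [[341, 183], [343, 188], [353, 212], [362, 236], [375, 269], [387, 301]]
-0.03 0.176 [[341, 185], [343, 191], [352, 217], [361, 242], [373, 277], [385, 311]]
-0.03 0.2 [[341, 188], [343, 193], [352, 221], [361, 248], [372, 285], [383, 320]]
0 0.15 [[344, 183], [347, 188], [359, 212], [371, 236], [387, 269], [402, 301]]
0 0.176 [[344, 185], [347, 191], [358, 217], [370, 243], [385, 277], [400, 311]]
0 0.2 [[344, 188], [346, 193], [358, 221], [369, 248], [384, 285], [398, 320]]
0.03 0.15 [[348, 183], [351, 188], [365, 212], [379, 236], [399, 268], [418, 300]]
0.03 0.176 [[347, 185], [350, 191], [364, 217], [378, 242], [397, 277], [415, 310]]
0.03 0.2 [[347, 188], [350, 193], [364, 221], [377, 248], [395, 284], [412, 319]]
[[418.2, 106.9], [404.9, 227.5], [283.8, 227.6], [284.4, 105.7], [381.6, 191.6]]
```

Emit:
send_rows:
  series: "0 0 0 8 0 0 0; 0 0 0 14 0 0 0; 0 0 0 18 0 0 0; 0 0 0 21 0 0 0; 0 0 0 24 0 0 0; 0 0 0 27 0 0 0; 0 0 0 27 0 0 0"

```text
clock: 8.58
position: [0.4775, -0.1955, 0.2163]
tool_rot: [-1.571, 0.0, 0.033]
force: [-3.5, 0.0, 3.4]
grip_width: 0.0
```

Emit:
send_rows:
  series: "0 0 0 2 0 0 0; 0 0 0 4 0 0 0; 0 0 0 6 0 0 0; 0 0 0 6 0 0 0"

```text
clock: 8.92
position: [0.4837, -0.1953, 0.2164]
tool_rot: [-1.571, -0.0, 0.033]
force: [-0.6, -0.1, 1.2]
grip_width: -0.0
```

Emit:
send_rows:
  series: "0 0 0 3 0 0 0; 0 0 0 6 0 0 0; 0 0 0 9 0 0 0; 0 0 0 12 0 0 0; 0 0 0 12 0 0 0"

```text
clock: 9.33
position: [0.4961, -0.1948, 0.2163]
tool_rot: [-1.571, -0.0, 0.033]
force: [0.2, -0.1, 0.6]
grip_width: 0.0002
```

```bash
python3 - <<'E'
from h import *
im=cams.grab_frame("wrist")[:,:,::-1];o=monitor.observe();print(o['position'],o['force'],o['tool_rot'])
cv2.imwrite("pics/w9.png",im)
s=cams.grab_frame("scene")[:,:,::-1][160:300,280:440];cv2.imwrite("pics/s9.png",cv2.resize(s,None,fx=4,fy=4))
c=cams.get_calibration("wrist")
g=np.array([.500,-.1635,0]);Rz=R.from_euler('z',.033)
for f in (.1,.15,.2,.22):
  for a in (.176,):
    d=Rz.apply((R.from_euler('y',f)*R.from_euler('x',a)).apply([0,0,1]))
    P=[g+[0,0,.022]+d*L for L in (.08,.09,.13,.16,.19,.212)]
    print(f,a,proj("wrist",np.array(P),c).round(0).astype(int).tolist())
E
```

```text
[ 0.49565136 -0.19486538  0.21622864] [-0.06130266 -0.66508595 -0.14346117] [-1.57097460e+00 -4.88323005e-05  3.32639533e-02]
0.1 0.176 [[296, 187], [298, 192], [307, 218], [317, 244], [330, 279], [342, 312]]
0.15 0.176 [[301, 186], [304, 192], [317, 217], [331, 243], [349, 277], [366, 310]]
0.2 0.176 [[306, 186], [309, 192], [327, 217], [344, 242], [367, 275], [389, 307]]
0.22 0.176 [[308, 186], [312, 191], [331, 217], [350, 242], [374, 275], [398, 306]]
```

View pics/w9.png

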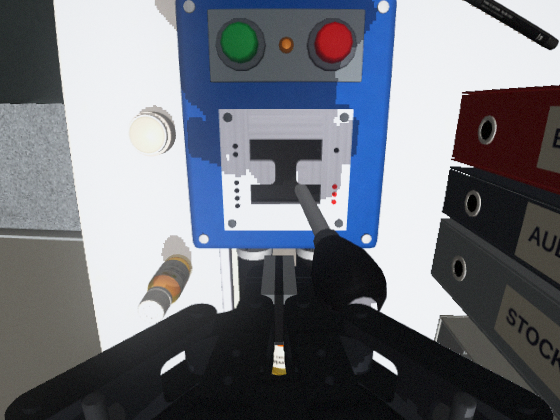

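View pics/s9.png

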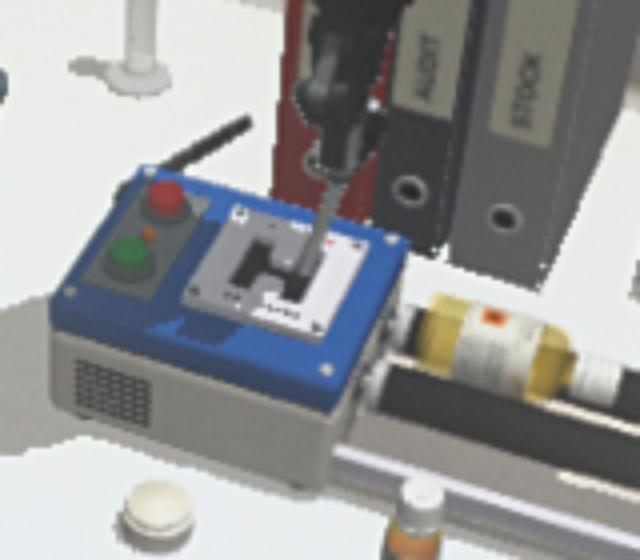

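Emit:
send_rows:
  series: "0 0 0 2 0 0 0; 0 0 0 4 0 0 0; 0 0 0 6 0 0 0; 0 0 0 8 0 0 0; 0 0 0 8 0 0 0"

```text
clock: 9.85
position: [0.5037, -0.1946, 0.2163]
tool_rot: [-1.571, -0.0, 0.033]
force: [-0.2, -0.0, -0.1]
grip_width: 0.0001
```

Emit:
send_rows:
  series: "0 0 0 1 0 0 0; 0 0 0 2 0 0 0; 0 0 0 3 0 0 0; 0 0 0 3 0 0 0"

```text
clock: 10.18
position: [0.5065, -0.1945, 0.2163]
tool_rot: [-1.571, -0.0, 0.033]
force: [0.1, -0.1, 0.3]
grip_width: 0.0001
```

```bash
python3 - <<'E'
from h import *
im=cams.grab_frame("wrist")[:,:,::-1];o=monitor.observe();print(o['position'],o['force'],o['tool_rot'])
cv2.imwrite("pics/w10.png",im)
c=cams.get_calibration("wrist")
g=np.array([.500,-.1635,0]);Rz=R.from_euler('z',.033)
for f in (.15,.2,.22):
  for a in (.176,):
    d=Rz.apply((R.from_euler('y',f)*R.from_euler('x',a)).apply([0,0,1]))
    P=[g+[0,0,.022]+d*L for L in (.08,.09,.13,.16,.19,.212)]
    print(f,a,proj("wrist",np.array(P),c).round(0).astype(int).tolist())
E
```

```text
[ 0.50636925 -0.19453719  0.21629395] [-0.33313447 -0.86672877  0.15752457] [-1.57083718e+00  4.34131630e-05  3.30643605e-02]
0.15 0.176 [[286, 186], [289, 192], [300, 217], [311, 243], [326, 277], [340, 310]]
0.2 0.176 [[292, 186], [295, 191], [310, 217], [325, 242], [344, 276], [363, 308]]
0.22 0.176 [[294, 186], [297, 191], [314, 217], [330, 242], [352, 275], [372, 306]]
```

View pics/w10.png

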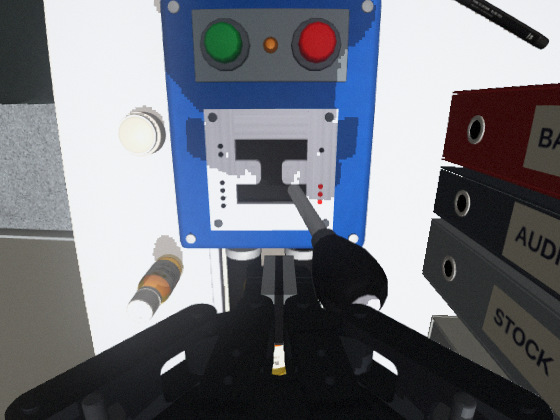

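Emit:
send_rows:
  series: "0 0 0 1 0 0 0; 0 0 0 2 0 0 0; 0 0 0 3 0 0 0; 0 0 0 3 0 0 0"

```text
clock: 10.57
position: [0.5095, -0.1944, 0.2163]
tool_rot: [-1.571, -0.0, 0.033]
force: [0.6, 0.6, 0.2]
grip_width: -0.0
```

Emit:
send_rows:
  series: "0 0 0 1 0 0 0; 0 0 0 2 0 0 0; 0 0 0 2 0 0 0"

```text
clock: 10.82
position: [0.5114, -0.1944, 0.2163]
tool_rot: [-1.571, 0.0, 0.033]
force: [-0.9, -0.6, -0.9]
grip_width: 0.0003
```

Emit:
send_rows:
  series: "0 0 0 1 0 0 0; 0 0 0 2 0 0 0; 0 0 0 2 0 0 0"

```text
clock: 11.07
position: [0.5134, -0.1944, 0.2163]
tool_rot: [-1.571, 0.0, 0.033]
force: [-1.1, -0.4, -0.4]
grip_width: -0.0003
```

```bash
python3 - <<'E'
from h import *
im=cams.grab_frame("wrist")[:,:,::-1];o=monitor.observe();print(o['position'],o['force'],o['tool_rot'])
cv2.imwrite("pics/w11.png",im)
c=cams.get_calibration("wrist")
g=np.array([.500,-.1635,0]);Rz=R.from_euler('z',.033)
for f in (.15,.2,.22):
  for a in (.176,):
    d=Rz.apply((R.from_euler('y',f)*R.from_euler('x',a)).apply([0,0,1]))
    P=[g+[0,0,.022]+d*L for L in (.08,.09,.13,.16,.19,.212)]
    print(f,a,proj("wrist",np.array(P),c).round(0).astype(int).tolist())
E
```

```text
[ 0.51333507 -0.19436771  0.21627768] [-1.10659572  0.1493244   0.9163195 ] [-1.57087543e+00  5.31620794e-05  3.29254686e-02]
0.15 0.176 [[277, 186], [279, 192], [289, 217], [298, 243], [311, 277], [323, 310]]
0.2 0.176 [[282, 186], [285, 191], [299, 217], [312, 242], [330, 276], [347, 308]]
0.22 0.176 [[284, 186], [288, 191], [303, 217], [318, 242], [337, 275], [356, 307]]
```

View pics/w11.png

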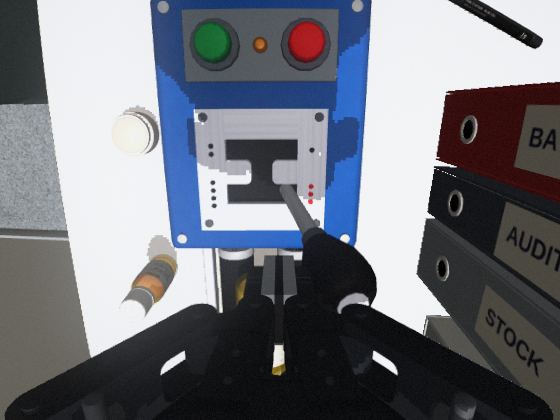

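Emit:
send_rows:
  series: "0 0 0 1 0 0 0; 0 0 0 2 0 0 0; 0 0 0 2 0 0 0"

```text
clock: 11.37
position: [0.5152, -0.1941, 0.2162]
tool_rot: [-1.571, 0.001, 0.033]
force: [-2.7, 0.7, 0.1]
grip_width: -0.0
```

Emit:
send_rows:
  series: "0 0 0 -20 0 0 0; 0 0 0 -50 0 0 0; 0 0 0 -60 0 0 0; 0 0 0 -60 -35 0 0; 0 0 0 -60 -70 0 0; 0 0 0 -60 -70 40 0; 0 0 0 -60 -70 80 0; 0 0 0 -60 -70 112 0; 0 0 0 -60 -70 112 0; 0 0 0 -60 -70 112 0; 0 0 0 -60 -70 112 0"

```text
clock: 12.28
position: [0.4519, -0.0846, 0.2865]
tool_rot: [-1.571, -0.001, 0.033]
force: [-0.4, -0.2, -0.5]
grip_width: -0.0
```

```bash
python3 - <<'E'
from h import *
im=cams.grab_frame("wrist")[:,:,::-1];o=monitor.observe();print(o['position'],o['force'],o['tool_rot'])
cv2.imwrite("pics/w12.png",im)
s=cams.grab_frame("scene")[:,:,::-1][160:300,280:440];cv2.imwrite("pics/s12.png",cv2.resize(s,None,fx=4,fy=4))
t=cams.grab_frame("top")[:,:,::-1][145:255,275:465];cv2.imwrite("pics/t12.png",cv2.resize(t,None,fx=4,fy=4,interpolation=cv2.INTER_CUBIC))
E
```

```text
[ 0.45179684 -0.08516028  0.28646681] [-0.08634991  0.31753888  0.36953159] [-1.57113937e+00 -5.04582962e-04  3.19037018e-02]
```

View pics/w12.png

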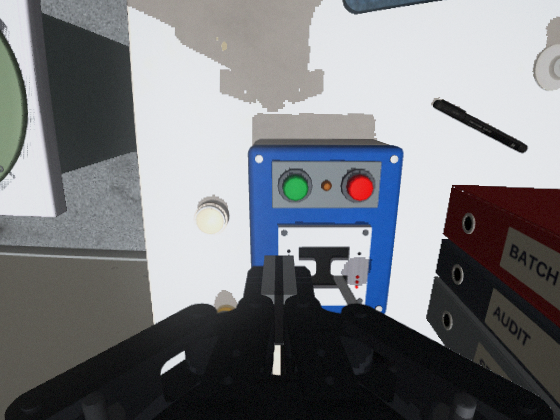

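View pics/s12.png

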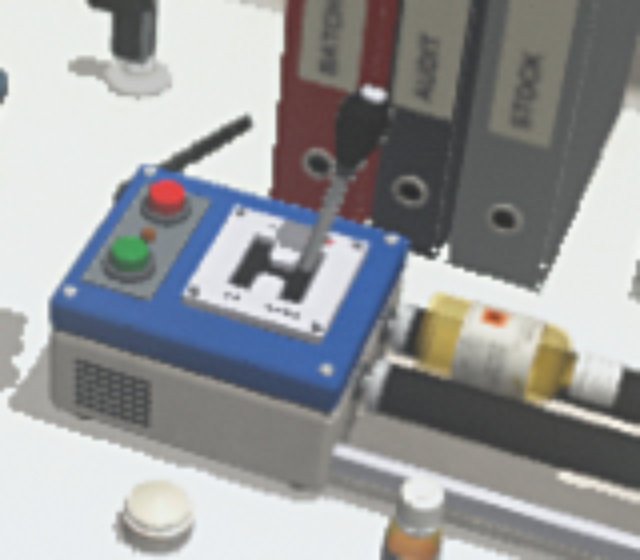

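View pics/t12.png

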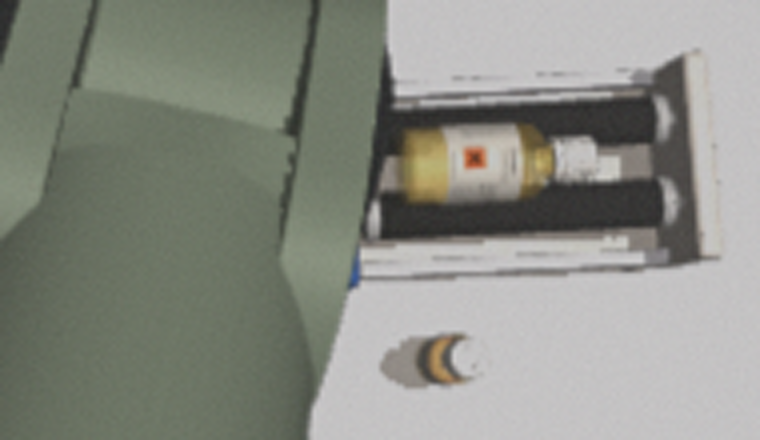

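```bash
python3 - <<'E'
from h import *
c=cams.get_calibration("scene")
g=np.array([.500,-.1625,0]);Rz=R.from_euler('z',.033)
def k(f,a,L=.212):
    d=Rz.apply((R.from_euler('y',f)*R.from_euler('x',a)).apply([0,0,1])); return g+[0,0,.022]+d*L
print("obs second",280+203/4,180+62/4,"pred",proj("scene",k(-.2,-.176),c))
for f in (.15,.18,.2,.22): print(f,proj("scene",k(f,.176),c))
print("obs third",280+373/4,160+92/4)
w=cams.get_calibration("wrist")
for n,p in (("green",(295,185.5)),("red",(359.5,185.5))): print(n,onz("wrist",p,.123,w))
im=cv2.imread("pics/w12.png")
hsv=cv2.cvtColor(im,cv2.COLOR_BGR2HSV)
for n,lo,hi in (("g",(50,120,80),(80,255,255)),("r",(0,180,120),(5,255,255))):
    m=cv2.inRange(hsv,lo,hi);N,_,st,ce=cv2.connectedComponentsWithStats(m);i=1+np.argmax(st[1:,4]);print(n,st[i],ce[i],onz("wrist",ce[i],.123,w))
E
```

```text
obs second 330.75 195.5 pred [[330.61648804 194.55688214]]
0.15 [[371.97260161 184.69707061]]
0.18 [[372.72900812 183.6139025 ]]
0.2 [[373.22261046 182.93702426]]
0.22 [[373.70748952 182.29634816]]
obs third 373.25 183.0
green [ 0.4667835  -0.07770306  0.123     ]
red [ 0.52544978 -0.07578874  0.123     ]
g [283 176  25  25 471] [295.22292994 188.03184713] [ 0.4670929  -0.08004751  0.123     ]
r [348 176  25  24 402] [360.69402985 188.38557214] [ 0.52681768 -0.0784375   0.123     ]
```

Emit:
send_rows:
  series: "0 0 0 15 0 6.5 0; 0 0 0 15 40 6.5 0; 0 0 0 15 80 6.5 0; 0 0 0 15 115 6.5 0; 0 0 0 15 138 6.5 0; 0 0 0 15 138 6.5 0; 0 0 0 15 138 6.5 0; 0 0 0 15 138 6.5 0"

```text
clock: 13.1
position: [0.4671, -0.0781, 0.1496]
tool_rot: [-1.571, -0.001, 0.032]
force: [-0.3, -0.7, 0.0]
grip_width: 0.0
```

```bash
python3 - <<'E'
from h import *
im=cams.grab_frame("wrist")[:,:,::-1];o=monitor.observe();print(o['position'],o['force'],o['tool_rot'])
cv2.imwrite("pics/w13.png",im)
s=cams.grab_frame("scene")[:,:,::-1][160:300,280:440];cv2.imwrite("pics/s13.png",cv2.resize(s,None,fx=4,fy=4))
E
```

```text
[ 0.46728667 -0.07780446  0.14984676] [ 0.18701133 -0.47111019  0.50994698] [-1.57086186 -0.00222333  0.032187  ]
```

View pics/w13.png

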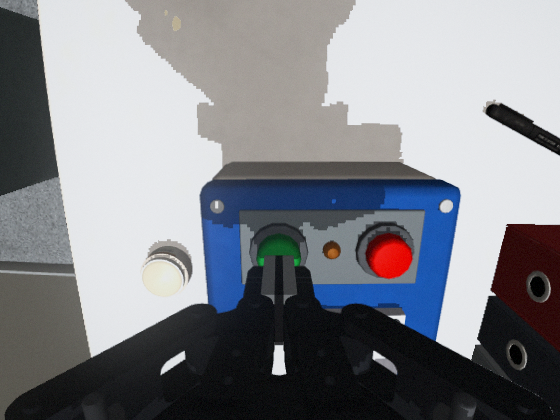

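View pics/s13.png

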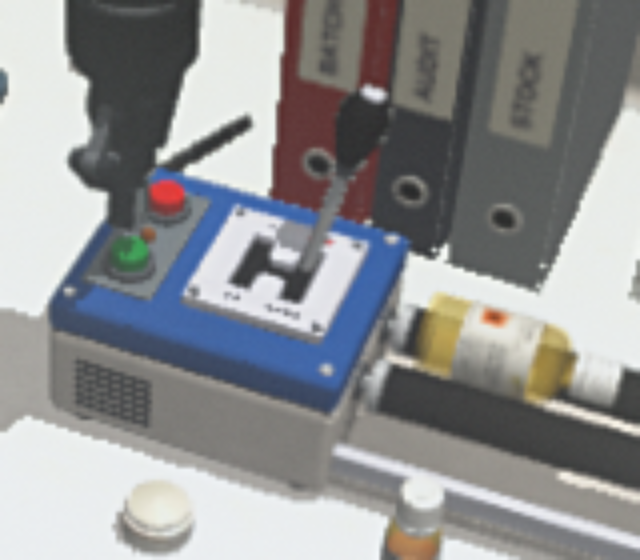

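Emit:
send_rows:
  series: "0 0 0 0 8 0 0; 0 0 0 0 13 0 0; 0 0 0 0 16 0 0; 0 0 0 0 18 0 0; 0 0 0 0 20 0 0; 0 0 0 0 20 0 0; 0 0 0 0 20 0 0"

```text
clock: 13.78
position: [0.4667, -0.0771, 0.1288]
tool_rot: [-1.57, -0.001, 0.033]
force: [-2.7, 2.7, 16.9]
grip_width: -0.0002
```

Emit:
send_rows:
  series: "0 0 0 0 1 0 0; 0 0 0 0 2 0 0; 0 0 0 0 2 0 0"

```text
clock: 14.03
position: [0.4668, -0.0772, 0.128]
tool_rot: [-1.569, -0.001, 0.033]
force: [-13.4, 5.8, 57.9]
grip_width: 0.0002
```

Emit:
send_rows:
  series: "0 0 0 0 -3 0 0; 0 0 0 0 -12 0 0; 0 0 0 0 -40 0 0; 0 0 0 0 -80 0 0; 0 0 0 0 -120 0 0; 0 0 0 0 -120 0 0; 0 0 0 0 -120 0 0"

```text
clock: 14.62
position: [0.4672, -0.0772, 0.248]
tool_rot: [-1.57, -0.004, 0.033]
force: [-0.1, 0.7, -0.9]
grip_width: 0.0003
```

```bash
python3 - <<'E'
from h import *
o=monitor.observe();print(o['position'],o['force'])
a=cams.grab_frame("scene");s=a[:,:,::-1][160:300,280:480]
for i in range(3): b=cams.grab_frame("scene")
print(np.abs(a.astype(int)-b)[180:300,360:480].max())
cv2.imwrite("pics/s14.png",cv2.resize(s,None,fx=4,fy=4))
cv2.imwrite("pics/w14.png",cams.grab_frame("wrist")[:,:,::-1])
E
```

```text
[ 0.46718459 -0.07722427  0.24804343] [-0.12967532  0.68733424 -0.89272057]
8
```

View pics/s14.png

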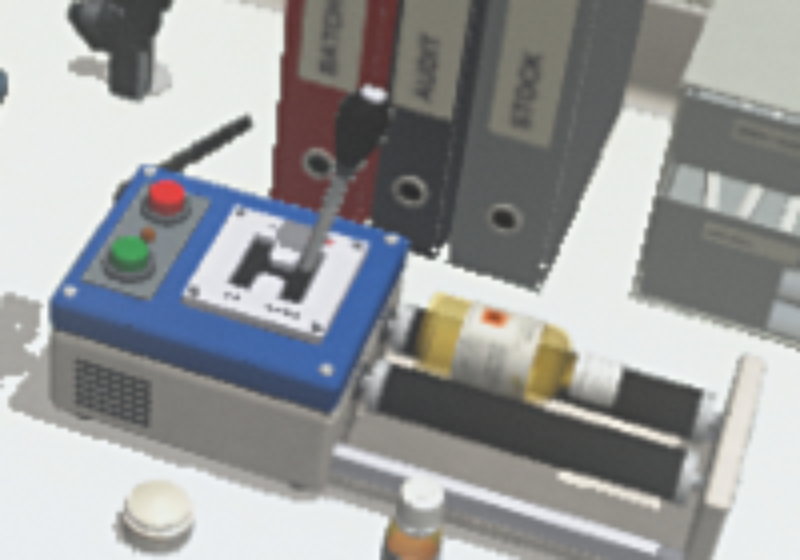

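View pics/w14.png

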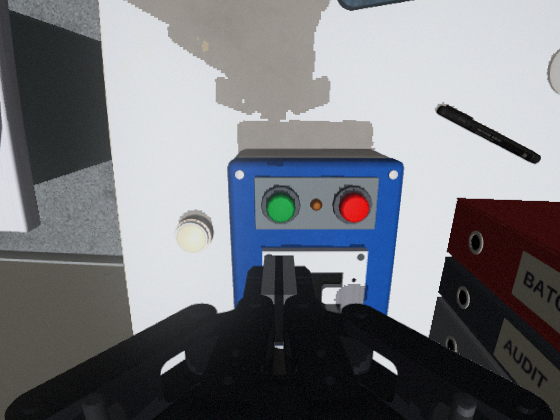

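```bash
python3 - <<'E'
import cv2
for f,x,y in (("w12",326,186),("w14",316,205),("s12",148,236),("s14",148,236)):
    i=cv2.imread(f"pics/{f}.png");print(f,i[y-3:y+4,x-3:x+4].reshape(-1,3).max(0),i[y-1:y+2,x-1:x+2].reshape(-1,3).mean(0))
a=cv2.imread("pics/s12.png")[:,:640].astype(int);b=cv2.imread("pics/s14.png")[:,:640].astype(int)
print(abs(a-b)[60:280,280:400].max(), abs(a-b)[180:300,100:150].max(), abs(a-b)[280:420,400:640].max())
E
```

```text
w12 [ 70 113 179] [ 54.11111111 108.11111111 172.66666667]
w14 [ 56 107 171] [ 51.77777778 102.77777778 165.11111111]
s12 [ 85  98 141] [ 66.          85.55555556 124.        ]
s14 [ 85  97 141] [ 64.22222222  84.44444444 123.33333333]
14 5 18
```

```bash
python3 - <<'E'
from h import *
a=cams.grab_frame("scene")[:,:,::-1];b=cv2.imread("pics/scene0.png")
d=np.abs(a.astype(int)-b).max(2)
for n,(x,y) in dict(beaker=(202,235),jar=(319,288),oil=(383,298),bottle=(405,248),stop=(322,209)).items(): print(n,d[y-14:y+15,x-14:x+15].max(),np.percentile(d[y-14:y+15,x-14:x+15],95))
cv2.imwrite("pics/s15.png",a)
E
```

```text
beaker 129 91.0
jar 14 11.0
oil 15 11.0
bottle 14 12.0
stop 189 173.0
```

View pics/s15.png

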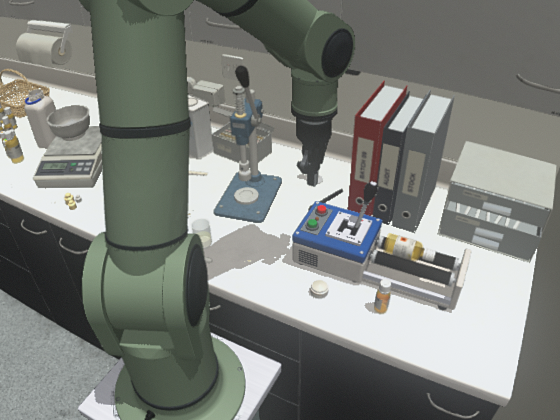

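```bash
python3 -c "
from workcell import bot;print(bot.job_done())"
```

```text
the job is handed in; nothing more can be done
None
```

I pushed the gearstick with closed fingertips from second to neutral, across to the right-hand slot, then forward into third. After that I pressed the green start button down, released it, and handed the job in at about 15 s.

**What the last checks showed**
- **Gear:** the scene picture puts the knob where a 0.20 rad forward tilt in the right-hand slot would put it. My readings while pushing the stick never exceeded about 5 N.
- **Start button:** the fingertips stopped at about 118 mm, which matches the full 5 mm of travel. The button sprang back up.
- **Other objects:** the jar, the oil bottle and the bottle on the rollers look the same in the before and after pictures. The beaker is partly hidden by the arm but appears in place. I never touched the red button, and the tool was clear of everything at hand-in.

**What went less well or stayed unclear**
- **Over-press:** the fingertips went about 1 mm too far into the button's end stop. The wrist force reached about 58 N before I let go, under the 120 N wrist limit. The 40 N limit is for the arm or the gripper's body, and I don't know whether it counts fingertips.
- **Running:** I saw no lamp change and no clear turning of the rollers, so "running" rests on the full press in third rather than on anything seen.
- **Cameras:** they disagreed by up to 8 mm on the machine's position, and I relied on the wrist camera.

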